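Hang the yellow tray on the slat rail

ROBOT

A 7-joint arm with a two-finger parallel gripper is mounted at the origin on a cart in front of the work surface, level with it; the furniture and walls round the work are solid. World frame = base frame: x ahead of the robot, y to its left, z up, the work surface at z = 0. Lengths are in m, angles in rad, forces in N, time in s.
With the tool pointing down it reaches from about 0.4 to 0.925 m from the base axis. Payload 5.6 kg.
Tool frame: the origin (TCP) lies at the very end of the fingers, on their centre line; the grasp point (between the pads) lies 19 mm behind it; y points along the fingers, z is the direction in which the jaws open and shut, and the axes are right-handed (so a half turn about y gives the same grasp; the last joint's range is limited). The gripper opens to 85 mm and grips with 20 to 120 N. Pads are 22 mm wide; open, the fingers measure 114 mm over their backs; the gripper's body (76 mm by 85 mm) begins 54 mm behind the grasp point. The pads swing forward as they close: fully open they stand 13 mm farther back than shut.
Start: joints at [1.207, 0.468, -0.012, 1.603, 0.006, 1.071, -0.056], TCP at [0.205, -0.617, 0.201] pointing down, gripper open.
Joint ranges: [-2.53, 2.53], [-0.31, 2.02], [-1.57, 1.55], [0.28, 2.44], [-1.29, 4.43], [0.15, 1.84], [-2.92, 2.92]. Speed limits (rad/s): [2.57, 2.57, 3.14, 3.14, 3.14, 3.14, 3.14].

INTERFACE

Orientations are given as a unit quaternion [x, y, z, w].
In Python, from cell import robot gives the robot as it stands. The module is installed in compiled form; this text tells all that it offers.
- The arm moves only by the shell command python3 -m handwheel 'ROWS' [FORCE]. ROWS is JSON, one flat list of numbers, 5 for each row, row after row: the shift along the world's x, y, z in cm, then the turn about the world's z in units of 5 degrees (1.0 is 5 degrees), then the gripper's target within -1 to 1 (shut at 1, half-way at 0, fully open at -1). In form: [dx, dy, dz, twist, grip, dx, dy, dz, twist, grip, ...]. A call has 1 to 20 rows; each row shifts and turns the commanded pose from where the row before left it; what a row does not reach is not made up. A row lasts 1/12 s, in which the tool goes at most 41.7 mm and 7.16 degrees, less where a joint would pass 70% of its speed; a pose out of reach is approached as far as the arm can. A call with a gripper value outside its range is refused whole. The fingers move at their own pace and stop on an object; FORCE is the grip in N (left out, the last holds). Time passes only in rows, so rows that do not move let the fingers close. It gives the time, the measured TCP pose, the force and the opening at its end, in the units of the state.
- robot.get_state(): the state, without advancing time (a new reading comes with each control period).
- robot.capture(name): name is "scene" or "top" or "wrist"; returns a dict with "frame" (420x560x3 uint8, red, green, blue), "fovy" (degrees; the focal length in pixels is half the picture's height over the tangent of half this angle, whatever the lens; pixels are square), "cx", "cy" (the principal point, pixels), "T" (4x4, takes a point from camera to world coordinates); the wrist camera has in their place "T_tool_cam" (4x4, takes a point from camera to tool coordinates, whose origin is the TCP and whose axes are the tool frame's). Camera axes: x right, y down, z forward; pixel columns grow to the right and rows downward; lengths in m; the calibration is good to about 2 mm. The wrist camera is an equidistant fisheye: a pixel r from the principal point sees the ray r / f radians off the axis. A picture is of the moment at which its call begins: read the wrist's pose just before it. There is no depth.
- robot.close_job(): hands the job in, once; it reports no verdict.
Trained networks look in a picture, given as the dict that the camera call returned (one of the last four; its "shot" number tells which), for a name from the list of things; names that differ only in an ending like _2 or _b are one class to them, and where a whole thing is asked for, a point or a joint stands for the part that bears it (a point fixed in the world has none). Each returns a list of dicts, best first, with "conf" (0 to 1); they miss things now and then, are a little off and sometimes report something else, mostly with a low value. They report only what shows in the picture. A call takes as long as a camera call.
- robot.recognise(thing, picture): "uv" ([column, row] in pixels, amid what is visible of it).
- robot.outline_of(thing, picture): "mask" (420x560 bool, what is visible of it) and "uv" ([column, row] in pixels, amid what is visible of it).
The state is a dict: "clock": time; "qpos": joint angles; "dq": joint speeds; "joint_efforts": joint torques, N m; "tcp_pos": TCP position; "ee_rot": TCP orientation; "ft_force": force on the tool from outside, world axes, zero at the start; "ft_torque": the same for the moment, N m; "width": opening from 0.0 (shut) to 1.0 (fully open).
Only numpy, scipy, OpenCV 4.12 (cv2) and the standard library are available. Lean on these libraries where they do the work, as an engineer would, in place of code of your own. Each camera call takes 0.05 s, during which the arm holds its last target.

TASK

Hang the yellow tray on the front of the grey slat rail (the side without the posts and base plate): tilt its front up, slide the hook lip at its back up through the gap until it is behind the upper slat, then rotate the front down until the tray hangs level with its neck resting on the lower slat and its back against the slat's face. Let go of it, and leave the green tray where it stands.

Things in the scene. Friction and masses are not known exactly. Their poses are not given: they have to be found in the camera images.
- tray_yellow: Yellow hanging tray, 120 mm deep (x) by 96 mm wide (y), standing on the bench on its flat floor. Origin: centre of the underside; z up, x to the hooked back, -x the front. Rigid, about 0.22 kg. Side walls 30 mm high, front wall 22 mm. Back plate 4 mm thick, its back face at x = 60, z from 0 to 70 mm. Grip, neck and hook lip: see the points.
- grip (a point): On the yellow tray: top middle of its grip tab, at (-5, 0, 80) mm in the tray's frame. The upright tab rises from the tray's middle: 10 mm thick (along y), 50 mm long (x -30 to 20), top at z = 80. Fingers closing along y can hold it at any pitch, near its top; 38 mm are free on each side of it inside the side walls.
- neck (a point): On the yellow tray: underside of the neck where it leaves the back face, at (60, 0, 65) mm in the tray's frame; axes as the tray's. The neck, 5 mm thick (z 65 to 70), 50 mm wide (y), runs back from the plate to the lip's foot, at x = 75.
- lip_tip (a point): On the yellow tray: top edge of the hook lip, at (73, 0, 120) mm in the tray's frame. The lip stands straight up from the neck's end: 4 mm thick (x 71 to 75), 50 mm wide, z 65 to 120. It does not pass the rail's 40 mm gap level; with the tray's front raised about 40 degrees it slides up through along its own length with some 9 mm to spare on either side.
- tray_green: Green hanging tray, 120 mm deep (x) by 96 mm wide (y), standing on the bench on its flat floor. Origin: centre of the underside; z up, x to the hooked back, -x the front. Same shape as the yellow one; a bystander, to be left where it stands.
- rail: Fixed grey slat rail, 210 mm long (y): two level slats of 5 mm sheet (x 0 to 5 mm). Lower slat z 60 to 130, open gap 130 to 170, upper slat 170 to 188 mm. Behind them only posts at y = +-96 (14 wide, x 5 to 17) and a base plate, x 0 to 60, 6 mm thick. Origin: on the bench below the middle of the slats' front face; z up, x points back; trays hang on the -x side.
- seat (a point): On the rail: top edge of the lower slat, middle of its front face, at (0, 0, 130) mm in the rail's frame; axes as the rail's. The hung tray's neck rests on this edge, point neck within a few mm of it (anywhere along y between the posts), the lip reaching 15 mm up behind the upper slat.

How it is judged:
On the way:
1. the yellow tray, its front tilted up, has its lip tip behind the upper slat (x of lip_tip in the frame of seat above 0.006 m and z of lip_tip in the frame of seat between 0.041 and 0.09 m and x of neck in the frame of seat below 0.01 m and angle between tray_yellow's own z axis and vertical above 0.2 rad), for 0.1 s.
At the end, for the whole second after the job is handed in: Yellow tray at rest on the rail: neck 8 mm below to 10 mm above the lower slat's top edge, 15 mm before to 12 mm behind its front face, between the posts, lip behind the upper slat, level and square to the rail within 10 degrees; green tray within 30 mm of its start (z of neck in the frame of seat between -0.008 and 0.01 m and x of neck in the frame of seat between -0.015 and 0.012 m and y of neck in the frame of seat between -0.07 and 0.07 m and x of lip_tip in the frame of seat above 0.003 m and angle between tray_yellow's own z axis and vertical below 0.175 rad and angle between the x axis of tray_yellow and the x axis of rail, either way round below 0.175 rad and linear speed of tray_yellow below 0.02 m/s and angular speed of tray_yellow below 0.2 rad/s and distance of tray_green from where it was at the start of the episode below 0.03 m); the robot touches nothing.
It fails at once if the green tray is pushed, lifted or knocked (moved 30 mm) (distance of tray_green from where it was at the start of the episode above 0.03 m).
It also fails if it takes over 58 s, if anything falls off the work surface, if the arm or the gripper's body presses on something with over 40 N, if the wrist force passes 120 N, or if a joint passes its speed limit or range.

## Working session

There is one attempt and no reset: what is moved stays moved. The work goes in short steps, Python scripts to look and compute and a shell command to move; the robot and the scene stay as the last step left them, time stands still between calls to the robot, and variables do not carry over. Pictures are saved under pics/ and viewed, and the job is handed in when it is done.

```bash
mkdir -p pics
python3 - <<'E'
from cell import robot
import cv2
s=robot.get_state(); print({k:(v if isinstance(v,float) else [round(float(x),4) for x in v]) for k,v in s.items()})
for n in ["scene","top","wrist"]:
    p=robot.capture(n); cv2.imwrite(f"pics/{n}0.png",p["frame"][:,:,::-1])
    print(n,p["fovy"],p["cx"],p["cy"],p.get("T",p.get("T_tool_cam")))
    for t in ["tray_yellow","tray_green","rail"]:
        print(t,[(r["uv"],r["conf"]) for r in robot.recognise(t,p)][:2])
E
```

```text
{'clock': 0.0, 'qpos': [1.207, 0.4684, -0.0116, 1.6037, 0.006, 1.0714, -0.0563], 'dq': [0.0001, 0.0026, -0.0011, -0.0001, -0.0012, -0.0003, -0.0007], 'joint_efforts': [-0.0012, -53.2395, 0.021, -25.1303, 0.0115, 0.0078, -0.0], 'tcp_pos': [0.2047, -0.6163, 0.1996], 'ee_rot': [-0.1131, 0.6987, -0.6974, 0.1128], 'ft_force': [0.5879, -0.5001, -0.151], 'ft_torque': [0.0255, -0.043, -0.0348], 'width': 0.9994123992661135}
scene 54.10935144425642 273.56239028470236 211.7979959110503 [[-0.76851457 -0.34105026  0.54135947 -0.12659698]
 [-0.63981205  0.41635825 -0.64597705  0.71213572]
 [-0.00508884 -0.84281109 -0.53818545  0.68574899]
 [ 0.          0.          0.          1.        ]]
tray_yellow [([189.7, 300.0], 0.75), ([254.2, 221.8], 0.6)]
tray_green [([328.7, 194.5], 0.78)]
rail [([257.6, 224.6], 0.91)]
top 43.169806667950915 279.0918690521106 214.41228990307948 [[ 0.02926876 -0.98480384  0.17118627  0.2561191 ]
 [-0.99949202 -0.03099473 -0.00741785  0.04177351]
 [ 0.012611   -0.1708822  -0.98521076  1.33379746]
 [ 0.          0.          0.          1.        ]]
tray_yellow [([169.4, 218.3], 0.6)]
tray_green [([398.4, 226.0], 0.95)]
rail [([265.8, 216.8], 0.92)]
wrist 65.70646984690485 283.16192810697294 208.87581143406894 [[ 1.13588907e-03  9.60334717e-01  2.78847521e-01 -7.06877964e-02]
 [ 1.29548538e-03 -2.78848881e-01  9.60334121e-01 -1.74079087e-01]
 [ 9.99998516e-01 -7.29590145e-04 -1.56084098e-03 -7.93229179e-04]
 [ 0.00000000e+00  0.00000000e+00  0.00000000e+00  1.00000000e+00]]
tray_yellow []
tray_green []
rail []
```

View pics/scene0.png

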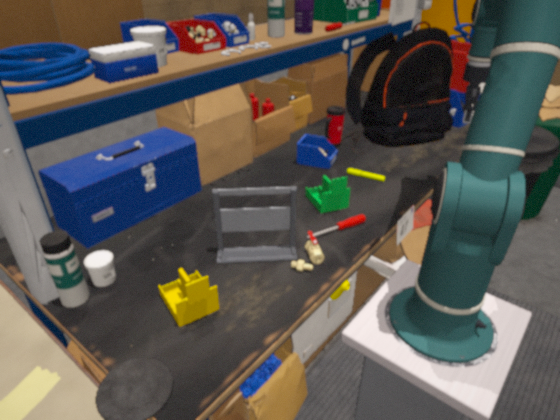

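View pics/top0.png

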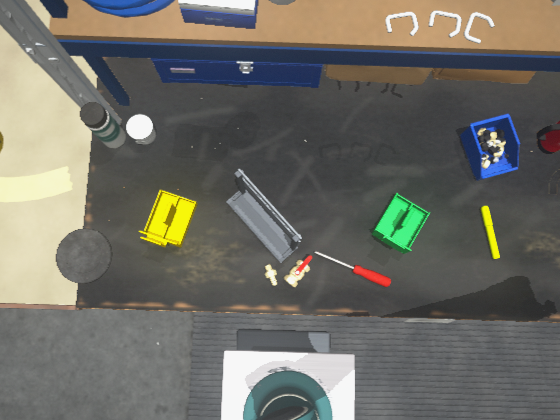

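Run:
```python
import cv2,numpy as np
t=cv2.imread("pics/top0.png"); s=cv2.imread("pics/scene0.png")
a=cv2.resize(t[170:270,130:310],None,fx=4.4,fy=4.4,interpolation=cv2.INTER_CUBIC)
b=cv2.resize(s[170:330,150:350],None,fx=3.75,fy=3.75,interpolation=cv2.INTER_CUBIC)
cv2.imwrite("pics/zt.png",a);cv2.imwrite("pics/zs.png",b)
```

```text
(no output)
```

View pics/zt.png

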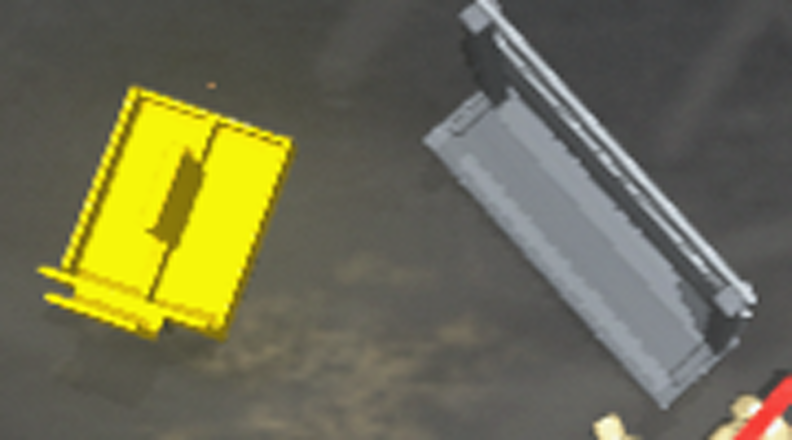

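View pics/zs.png

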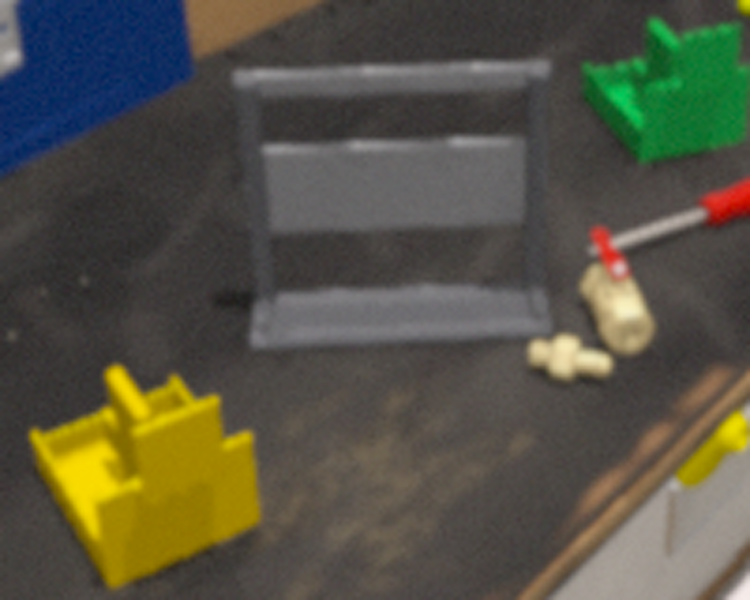

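```bash
cat > h.py <<'E'
import numpy as np, cv2
from scipy.optimize import minimize
from scipy.spatial.transform import Rotation as R
def box(x0,x1,y0,y1,z0,z1): return np.array([[x,y,z] for x in(x0,x1) for y in(y0,y1) for z in(z0,z1)],float)/1000
TRAY=[box(-60,60,-48,48,0,3),box(-60,60,45,48,0,30),box(-60,60,-48,-45,0,30),box(-60,-57,-48,48,0,22),box(56,60,-48,48,0,70),
 box(-30,20,-5,5,0,80),box(60,75,-25,25,65,70),box(71,75,-25,25,65,120)]
RAIL=[box(0,5,-105,105,60,130),box(0,5,-105,105,170,188),box(5,17,89,103,0,188),box(5,17,-103,-89,0,188),box(0,60,-105,105,0,6)]
def pose(x,y,yaw,z=0):
    T=np.eye(4); T[:3,:3]=R.from_euler('z',yaw).as_matrix(); T[:3,3]=[x,y,z]; return T
def proj(p,P):
    f=p["frame"].shape[0]/2/np.tan(np.radians(p["fovy"]/2))
    Ti=np.linalg.inv(p["T"]); c=P@Ti[:3,:3].T+Ti[:3,3]
    return np.c_[p["cx"]+f*c[:,0]/c[:,2],p["cy"]+f*c[:,1]/c[:,2]]
def render(p,boxes,T,S=4):
    m=np.zeros((420*S,560*S),np.uint8)
    for b in boxes:
        q=proj(p,b@T[:3,:3].T+T[:3,3]); q=(q+.5)*S-.5
        h=cv2.convexHull(np.round(q).astype(np.int32)); cv2.fillConvexPoly(m,h,255)
    return cv2.resize(m,(560,420),interpolation=cv2.INTER_AREA)/255.
def fit(views,boxes,mk,x0,step):
    def cost(v):
        T=mk(v); return sum(np.abs(render(p,boxes,T)-m).sum()/m.sum() for p,m in views)
    best=None
    for k in range(3):
        sim=np.vstack([x0]+[x0+np.eye(len(x0))[i]*step[i] for i in range(len(x0))])
        r=minimize(cost,x0,method="Nelder-Mead",options=dict(initial_simplex=sim,xatol=1e-5,fatol=1e-5,maxiter=400)); x0=r.x
        step=np.array(step)*-.5
    return r.x,r.fun
E
python3 - <<'E'
from h import *
from cell import robot
t=robot.capture("top"); s=robot.capture("scene")
import pickle
M={}
for o in ["tray_yellow","tray_green","rail"]:
    for n,p in(("top",t),("scene",s)):
        r=robot.outline_of(o,p); print(o,n,[(q["uv"],round(q["conf"],2),int(q["mask"].sum())) for q in r])
        M[o,n]=[q["mask"] for q in r]
pickle.dump((t,s,M),open("d0.pkl","wb"))
def ray(p,uv,z):
    f=210/np.tan(np.radians(p["fovy"]/2)); d=p["T"][:3,:3]@np.array([(uv[0]-p["cx"])/f,(uv[1]-p["cy"])/f,1]); o=p["T"][:3,3]
    return o+d*(z-o[2])/d[2]
for o,uv,yaws in (("tray_yellow",(169,215),np.radians([160,200])),("tray_green",(402,222),np.radians([120,150,180,210,240])),("rail",(268,208),np.radians([120,140]))):
    x=ray(t,uv,.03)
    ms=[(p,M[o,n][0].astype(float)) for n,p in(("top",t),("scene",s)) if M[o,n]]
    for sub,nm in ((ms,"both"),(ms[:1],"top"),(ms[1:],"scene")):
        if not sub: continue
        res=min((fit(sub,TRAY if "tray" in o else RAIL,lambda v:pose(*v),np.array([x[0],x[1],y]),[.02,.02,.2]) for y in (yaws if nm=="both" else [b])),key=lambda r:r[1])
        b=res[0][2]
        print(o,nm,res[0][:2].round(4),np.degrees(b).round(2),res[1])
E
```

```text
tray_yellow top [([166.9, 218.9], 0.8, 2061)]
tray_yellow scene [([190.6, 296.6], 0.93, 2151)]
tray_green top [([397.4, 224.1], 0.56, 1939)]
tray_green scene [([330.5, 196.6], 0.94, 1181)]
rail top [([263.5, 217.5], 0.94, 2908), ([170.2, 223.6], 0.48, 2059)]
rail scene [([258.4, 223.2], 0.75, 3939)]
tray_yellow both [0.4693 0.3073] 162.44 0.13612570317674533
tray_yellow top [0.4683 0.3046] 162.94 0.05340069069840454
tray_yellow scene [0.47   0.3085] 162.35 0.03987383888934466
tray_green both [ 0.4739 -0.2738] 147.92 0.16756951440923562
tray_green top [ 0.4724 -0.2762] 149.53 0.0388738889057428
tray_green scene [ 0.4756 -0.2691] 149.04 0.05025983297637429
rail both [0.4844 0.0559] 133.6 0.1514054570076998
rail top [0.4823 0.0528] 133.35 0.0297327183968498
rail scene [0.4845 0.0576] 133.58 0.08109055249416343
```

Run:
```python
from h import *
from cell import robot
s=robot.get_state(); r=R.from_quat(s["ee_rot"]).as_matrix(); print(r.round(3))
z=r[:,2]; print("jaw yaw",np.degrees(np.arctan2(z[1],z[0])), "tool x yaw",np.degrees(np.arctan2(r[1,0],r[0,0])))
for v in [(0.469,0.3065,162.5)]:
    T=pose(v[0],v[1],np.radians(v[2])); print((T@[-.008,0,.08,1])[:3], s["tcp_pos"])
print(s["clock"])
```

```text
[[-0.949 -0.     0.315]
 [-0.315 -0.    -0.949]
 [ 0.    -1.     0.   ]]
jaw yaw -71.62305981323054 tool x yaw -161.6230598619843
[0.47662974 0.30409435 0.08      ] [ 0.20492462 -0.61685381  0.20060798]
1.0
```

```bash
python3 -m handwheel '[3,0,2.5,0,-1, 3,0,2.5,0,-1, 3,0,2.5,0,-1, 3,0,2.5,0,-1, 3,0,2.5,0,-1, 3,0,2.5,0,-1, 0.6,3.5,0,1.3,-1, 0.6,3.5,0,1.3,-1, 0.6,3.5,0,1.3,-1, 0.6,3.5,0,1.3,-1, 0.6,3.5,0,1.3,-1, 0.6,3.5,0,1.3,-1, 0.6,3.5,0,1.3,-1, 0.6,3.5,0,1.3,-1, 0.6,3.5,0,1.3,-1, 0.6,3.5,0,1.3,-1, 0.6,3.5,0,1.3,-1, 0.6,3.5,0,1.3,-1, 0.6,3.5,0,1.3,-1, 0.6,3.5,0,1.3,-1]' 20
```

```text
clock: 2.67
tcp_pos: [0.4688, -0.1252, 0.3509]
ee_rot: [0.578, -0.407, 0.408, -0.578]
ft_force: [0.4, -0.0, 0.2]
width: 1.0
```

```bash
python3 -m handwheel '[0.1,3.5,0,0.9,-1, 0.1,3.5,0,0.9,-1, 0.1,3.5,0,0.9,-1, 0.1,3.5,0,0.9,-1, 0.1,3.5,0,0.9,-1, 0.1,3.5,0,0.9,-1, 0.1,3.5,0,0.9,-1, 0.1,3.5,0,0.9,-1, 0,3.5,0,0.9,-1, 0,3.5,0,0.9,-1, 0,3.5,-3,0.9,-1, 0,3.4,-3,0.7,-1, 0,1,-3,0,-1, 0,0,-3,0,-1, 0,0,-2,0,-1, 0,0,-2,0,-1, 0,0,0,0,-1]'
python3 - <<'E'
from cell import robot
from h import *
s=robot.get_state(); p=robot.capture("wrist"); cv2.imwrite("pics/w1.png",p["frame"][:,:,::-1])
import pickle; pickle.dump((s,p),open("w1.pkl","wb"))
r=R.from_quat(s["ee_rot"]).as_matrix();print(s["tcp_pos"],np.degrees(np.arctan2(r[1,2],r[0,2])))
E
```

```text
clock: 4.08
tcp_pos: [0.4749, 0.2942, 0.192]
ee_rot: [0.7, -0.11, 0.106, -0.697]
ft_force: [0.3, -0.8, -0.4]
width: 1.0
[0.47493251 0.29422192 0.19198138] 72.3866040308801
```

View pics/w1.png

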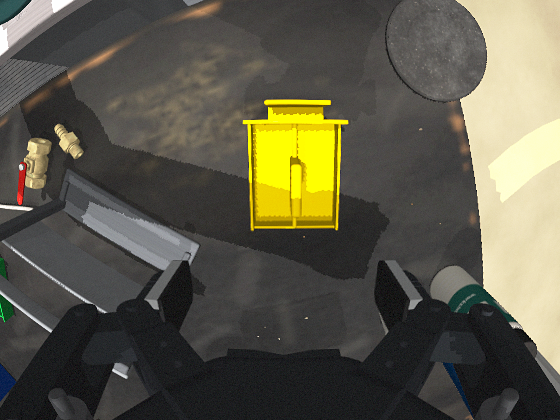

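```bash
cat >> h.py <<'E'
_proj=proj
def wcam(s,p):
    T=np.eye(4); T[:3,:3]=R.from_quat(s["ee_rot"]).as_matrix(); T[:3,3]=s["tcp_pos"]
    p=dict(p); p["T"]=T@p["T_tool_cam"]; p["fish"]=1; return p
def proj(p,P):
    if "fish" not in p: return _proj(p,P)
    f=210/np.tan(np.radians(p["fovy"]/2))
    Ti=np.linalg.inv(p["T"]); c=P@Ti[:3,:3].T+Ti[:3,3]
    r=np.hypot(c[:,0],c[:,1]); th=np.arctan2(r,c[:,2]); k=f*th/np.maximum(r,1e-9)
    return np.c_[p["cx"]+k*c[:,0],p["cy"]+k*c[:,1]]
def ymask(p):
    h=cv2.cvtColor(p["frame"],cv2.COLOR_RGB2HSV); return ((h[...,0]>22)&(h[...,0]<34)&(h[...,1]>160)&(h[...,2]>60))
E
python3 - <<'E'
from h import *
import pickle
from cell import robot
s,p=pickle.load(open("w1.pkl","rb")); p=wcam(s,p)
m=robot.outline_of("tray_yellow",p); print([(q["uv"],q["conf"],q["mask"].sum()) for q in m])
y=ymask(p)&0>0 if 0 else ymask(p)
n,l,st,c=cv2.connectedComponentsWithStats(y.astype(np.uint8)); i=1+st[1:,4].argmax(); y=(l==i); print(st[i])
for mm in (y.astype(float),m[0]["mask"].astype(float)):
    r=fit([(p,mm)],TRAY,lambda v:pose(*v),np.array([.469,.3065,np.radians(162.5)]),[.01,.01,.1]); print(r[0][:2],np.degrees(r[0][2]),r[1])
rm=robot.outline_of("rail",p); print([(q["uv"],q["conf"],q["mask"].sum()) for q in rm])
im=p["frame"][:,:,::-1].copy()
for B,T in ((TRAY,pose(*r[0])),(RAIL,pose(.4835,.055,np.radians(133.5)))):
    for b in B:
        cv2.polylines(im,[cv2.convexHull(proj(p,b@T[:3,:3].T+T[:3,3]).round().astype(np.int32))],True,(255,0,255),1)
cv2.imwrite("pics/w1o.png",im)
E
```

```text
[([295.1, 164.7], 0.73, np.int64(11021))]
[  243    99   105   132 11155]
[0.46853903 0.30850898] 162.84878174244736 0.014380608361677257
[0.46840459 0.308402  ] 162.92964619698145 0.015362827827801113
[([85.3, 250.3], 0.76, np.int64(13124))]
```

View pics/w1o.png

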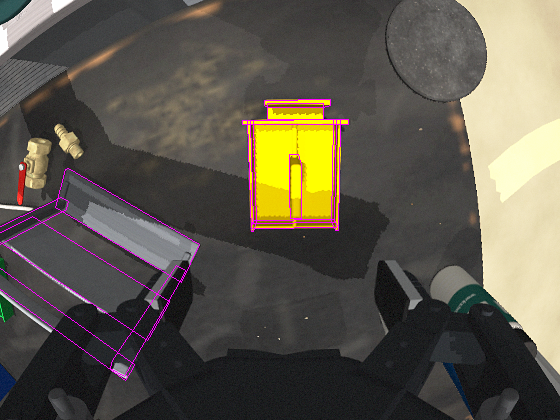

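```bash
python3 -m handwheel '[0.1,1.2,-2,0.1,-1, 0,0,-2,0,-1, 0,0,-2,0,-1, 0,0,-2,0,-1, 0,0,-2,0,-1, 0,0,-2,0,-1, 0,0,-1,0,-1, 0,0,-1,0,-1, 0,0,0,0,1, 0,0,0,0,1, 0,0,0,0,1, 0,0,0,0,1, 0,0,0,0,1, 0,0,0,0,1, 0,0,0,0,1, 0,0,0,0,1]' 30
```

```text
clock: 5.57
tcp_pos: [0.478, 0.308, 0.0561]
ee_rot: [-0.699, 0.105, -0.105, 0.699]
ft_force: [0.3, 0.0, -0.1]
width: -0.002
```

Run:
```python
from cell import robot
from h import *
for n in("wrist","scene"):
    p=robot.capture(n); im=p["frame"][:,:,::-1]
    if n=="scene": im=cv2.resize(im[150:350,100:367],None,fx=3,fy=3)
    cv2.imwrite(f"pics/{n}2.png",im)
s=robot.get_state(); print(s["width"],s["tcp_pos"])
```

```text
0.0010589024110429098 [0.47791212 0.3079981  0.05595513]
```

View pics/wrist2.png

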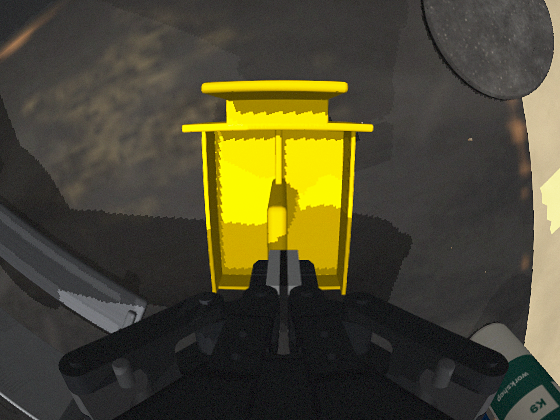

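View pics/scene2.png

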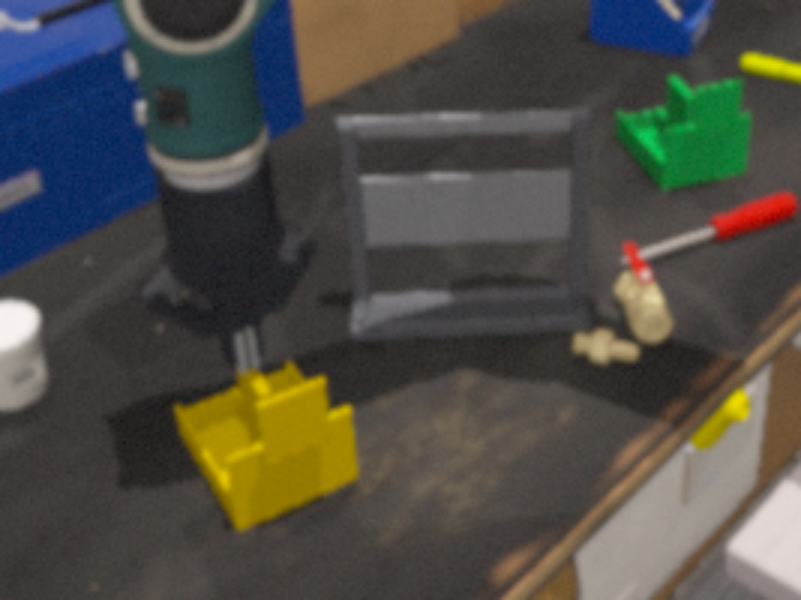

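Run:
```python
from cell import robot
from h import *
s=robot.get_state(); p=robot.capture("wrist"); p=wcam(s,p)
y=ymask(p); n,l,st,c=cv2.connectedComponentsWithStats(y.astype(np.uint8)); i=1+st[1:,4].argmax(); y=(l==i)
y[240:]=0
def cost_fit(x0,pp):
    def cost(v):
        m=render(pp,TRAY,pose(*v)); m[240:]=0; return np.abs(m-y).sum()/y.sum()
    return minimize(cost,x0,method="Nelder-Mead",options=dict(initial_simplex=np.vstack([x0]+[x0+d for d in np.diag([.02,.02,.1])])))
r=cost_fit(np.array([.4685,.3085,np.radians(162.9)]),p); print(r.x,np.degrees(r.x[2]),r.fun)
T=s["tcp_pos"]; M=R.from_quat(s["ee_rot"]).as_matrix()
pts=np.array([T,T-M[:,1]*.019,T-M[:,1]*.019+M[:,0]*.011,T-M[:,1]*.019-M[:,0]*.011]); print(proj(p,pts))
im=p["frame"][:,:,::-1].copy()
for b in TRAY:
    W=pose(*r.x); cv2.polylines(im,[cv2.convexHull(proj(p,b@W[:3,:3].T+W[:3,3]).round().astype(np.int32))],True,(255,0,255),1)
for q in proj(p,pts): cv2.circle(im,tuple(int(a) for a in q.round()),2,(0,255,0),-1)
cv2.imwrite("pics/w2o.png",im)
for n in("scene","top"):
    q=robot.capture(n); print(n,proj(q,pts[:1])); W=pose(.4685,.3085,np.radians(162.9)); im=q["frame"][:,:,::-1].copy()
    for b in TRAY: cv2.polylines(im,[cv2.convexHull(proj(q,b@W[:3,:3].T+W[:3,3]).round().astype(np.int32))],True,(255,0,255),1)
    u=proj(q,pts[:1])[0].astype(int); cv2.circle(im,tuple(map(int,u)),1,(0,0,255),-1)
    cv2.imwrite(f"pics/{n}2o.png",cv2.resize(im[u[1]-60:u[1]+60,u[0]-80:u[0]+80],None,fx=5,fy=5,interpolation=cv2.INTER_CUBIC))
```

```text
[0.46808721 0.30846277 2.84104986] 162.78016621609578 0.022950805628088353
[[281.96137772 243.70831789]
 [281.865995   257.41859974]
 [281.92103409 275.95083924]
 [281.81129721 237.8643863 ]]
scene [[183.63609732 281.13415284]]
top [[166.07443376 211.0044326 ]]
```

View pics/w2o.png

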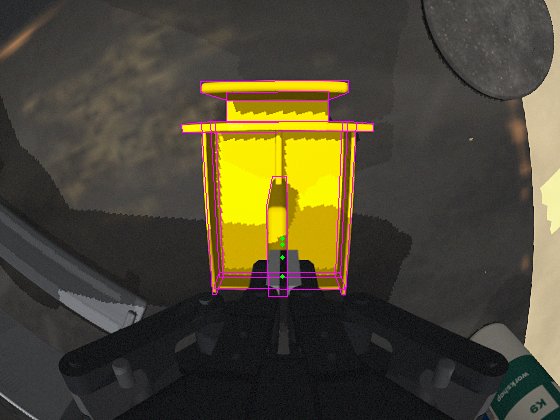

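View pics/scene2o.png

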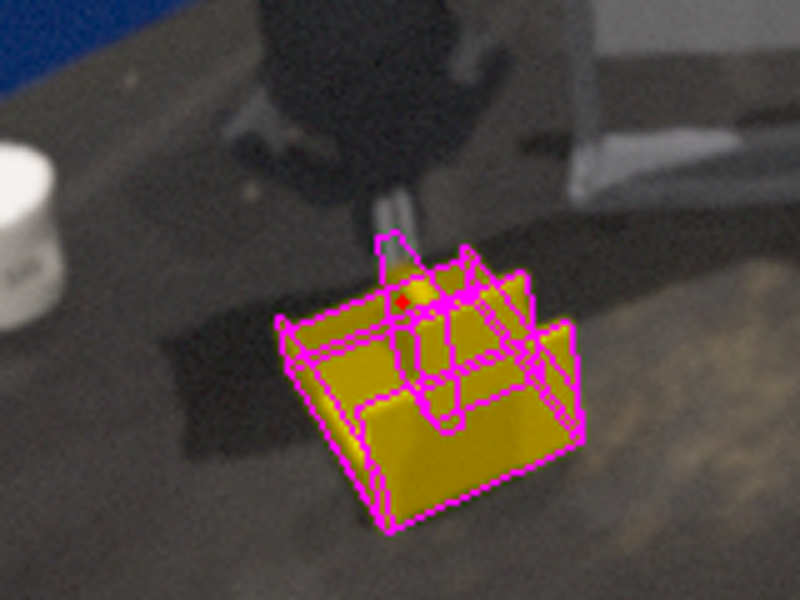

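Run:
```python
from h import *
im=cv2.imread("pics/wrist2.png"); cv2.imwrite("pics/z1.png",cv2.resize(im[170:330,200:370],None,fx=3.7,fy=3.7,interpolation=cv2.INTER_CUBIC))
im=cv2.imread("pics/w1o.png"); cv2.imwrite("pics/z2.png",cv2.resize(im[90:240,230:360],None,fx=4,fy=4,interpolation=cv2.INTER_CUBIC))
```

```text
(no output)
```

View pics/z1.png

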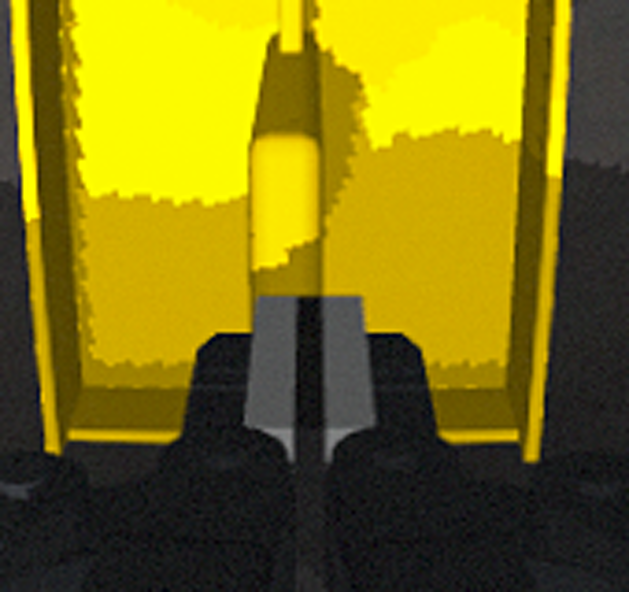

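View pics/z2.png

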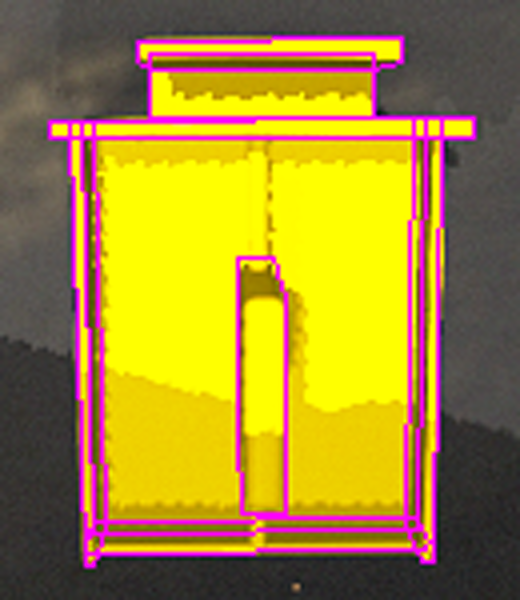

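```bash
python3 -m handwheel '[0,0,0,0,0, 0,0,0,0,0, 0,0,0,0,0, 0,0,0,0,0]'
python3 - <<'E'
from cell import robot
from h import *
p=robot.capture("wrist"); im=p["frame"][:,:,::-1]
cv2.imwrite("pics/w3.png",cv2.resize(im[170:330,180:390],None,fx=3.7,fy=3.7,interpolation=cv2.INTER_CUBIC))
s=robot.get_state(); print(s["clock"],s["width"],s["tcp_pos"],s["ft_force"])
E
```

```text
clock: 6.15
tcp_pos: [0.4779, 0.308, 0.0559]
ee_rot: [-0.699, 0.105, -0.105, 0.699]
ft_force: [-0.2, -0.2, 0.6]
width: 0.503
6.2 0.4993495621050486 [0.47789792 0.30801764 0.05589503] [ 0.11866506 -0.33034159 -0.54559246]
```

View pics/w3.png

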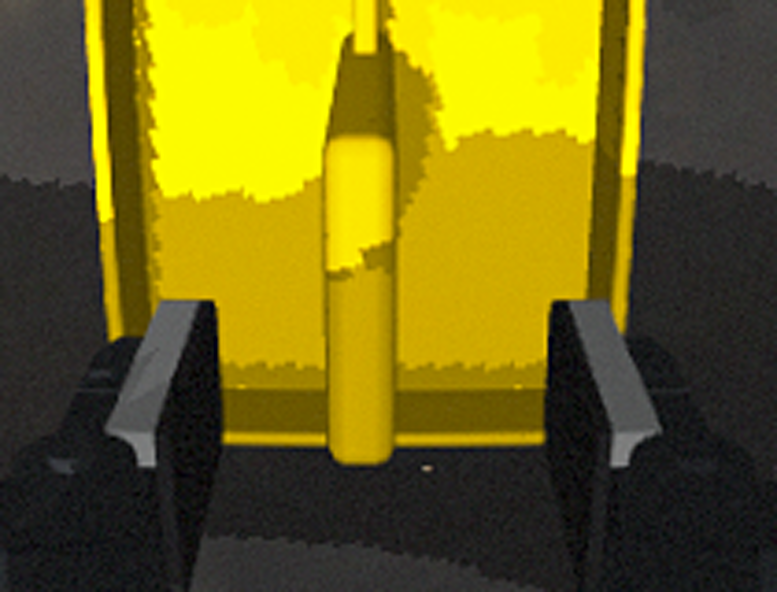

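```bash
python3 -m handwheel '[-0.1,-0.25,-0.7,0,0, 0,0,-0.7,0,0, 0,0,-0.7,0,0, 0,0,-0.7,0,0, 0,0,0,0,0, 0,0,0,0,0]'
python3 - <<'E'
from cell import robot
from h import *
p=robot.capture("wrist"); im=p["frame"][:,:,::-1]
cv2.imwrite("pics/w4.png",cv2.resize(im[170:330,180:390],None,fx=3.7,fy=3.7,interpolation=cv2.INTER_CUBIC))
E
```

```text
clock: 6.7
tcp_pos: [0.4764, 0.3054, 0.0271]
ee_rot: [0.699, -0.106, 0.105, -0.699]
ft_force: [-0.3, 0.4, 0.1]
width: 0.502
```

View pics/w4.png

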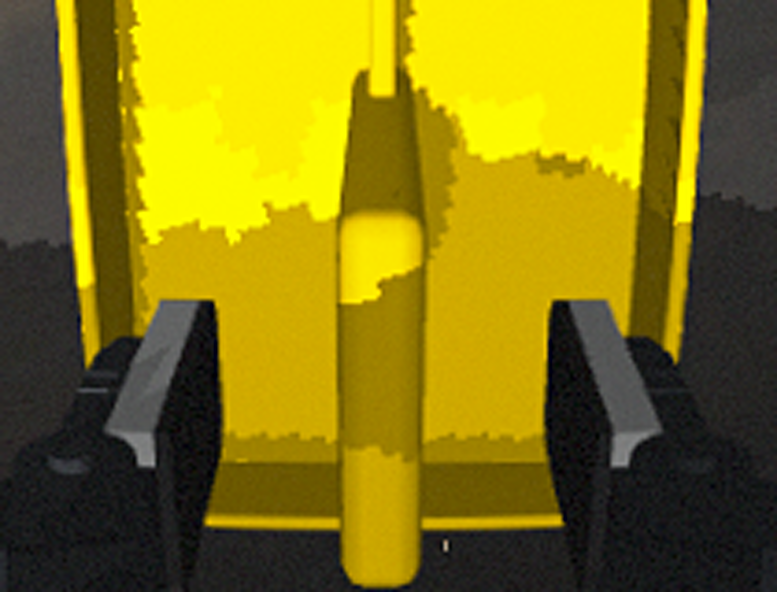

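```bash
python3 -m handwheel '[0,0,-0.5,0,0, 0,0,-0.5,0,0, 0,0,-0.5,0,0, 0,0,0,0,1, 0,0,0,0,1, 0,0,0,0,1, 0,0,0,0,1, 0,0,0,0,1, 0,0,0,0,1]' 30
python3 - <<'E'
from cell import robot
from h import *
p=robot.capture("wrist"); im=p["frame"][:,:,::-1]
cv2.imwrite("pics/w5.png",cv2.resize(im[170:330,180:390],None,fx=3.7,fy=3.7,interpolation=cv2.INTER_CUBIC))
E
```

```text
clock: 7.5
tcp_pos: [0.4769, 0.3054, 0.0129]
ee_rot: [0.699, -0.105, 0.105, -0.699]
ft_force: [0.1, 0.8, -2.5]
width: 0.114
```

View pics/w5.png

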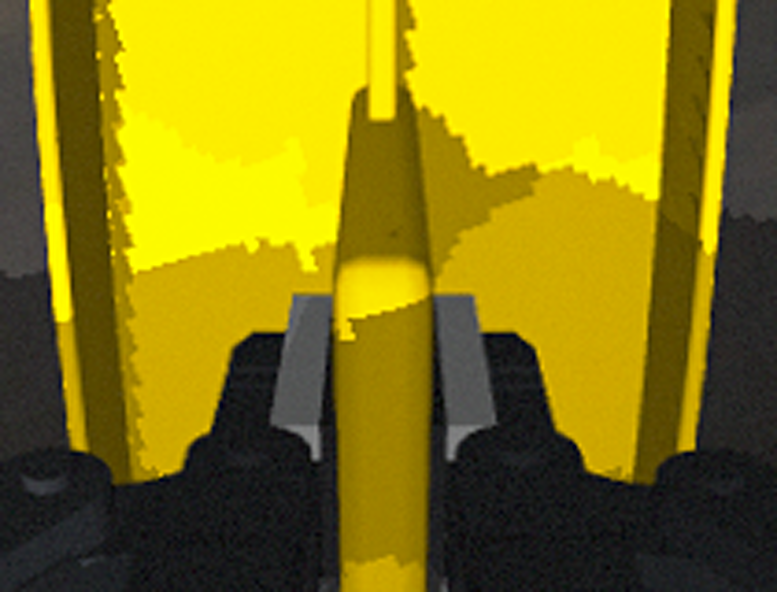

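```bash
python3 -m handwheel '[0,0,1,0,1, 0,0,2,0,1, 0,0,3,0,1, 0,0,3,0,1, 0,0,3,0,1, 0,0,3,0,1, 0,0,3,0,1, 0,0,3,0,1, 0,0,2,0,1, 0,0,1,0,1, 0,0,0,0,1, 0,0,0,0,1]' 30
python3 - <<'E'
from cell import robot
from h import *
import pickle
s=robot.get_state();p=robot.capture("wrist"); im=p["frame"][:,:,::-1]
pickle.dump((s,p),open("w6.pkl","wb"))
cv2.imwrite("pics/w6.png",im)
p=robot.capture("scene"); im=p["frame"][:,:,::-1];cv2.imwrite("pics/s6.png",cv2.resize(im[100:340,100:420],None,fx=2.4,fy=2.4,interpolation=cv2.INTER_CUBIC))
E
```

```text
clock: 8.55
tcp_pos: [0.4766, 0.3051, 0.2526]
ee_rot: [0.699, -0.105, 0.105, -0.699]
ft_force: [-0.1, -0.4, -2.9]
width: 0.116
```

View pics/w6.png

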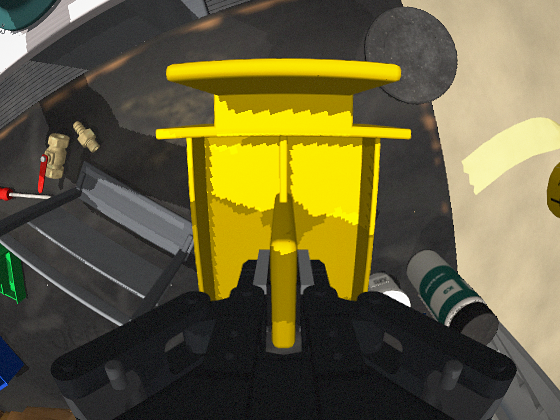

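View pics/s6.png

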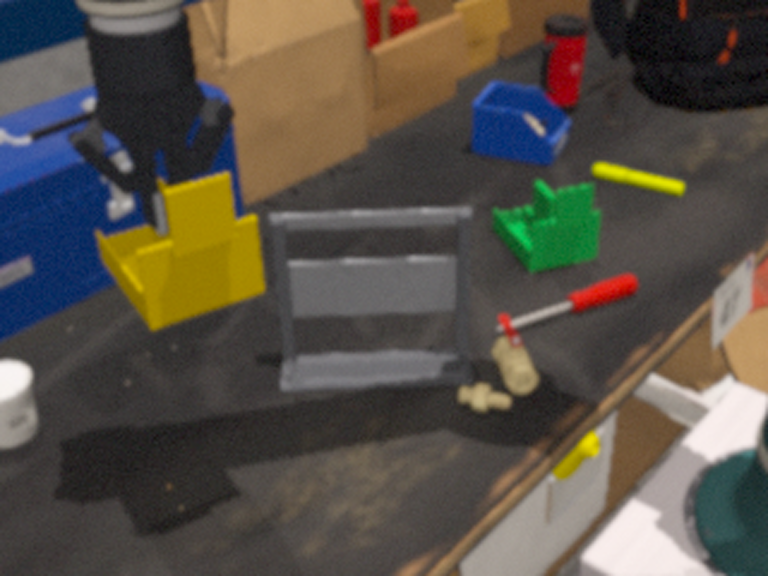

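```bash
cat >> h.py <<'E'
def tray_tool(v):
    # v: px,pz (pivot-in-tray coordinates under TCP: tray point (px, 0, pz) sits at TCP), pitch front-up, lateral, yaw offset
    px,pz,th,lat,yaw=v
    # tool axes: x = tray -x (front), y = down, z = jaw (tray +y*sign)
    # level frame L: X back, Y left, Z up ; tool x=-X, y=-Z, z = x cross y = (-X)x(-Z)= X x Z = -Y
    A=np.array([[-1,0,0],[0,0,-1],[0,-1,0]],float)  # rows: tool axes in L coords
    Rl=R.from_euler('z',yaw).as_matrix()@R.from_euler('y',th).as_matrix()
    T=np.eye(4); T[:3,:3]=A@Rl; T[:3,3]=A@(np.array([0,lat,0])-Rl@np.array([px,0,pz])); return T
def fit_tool(p,v0,rows=235):
    q=dict(p); q["T"]=p["T_tool_cam"]; q["fish"]=1
    y=ymask(q); n,l,st,c=cv2.connectedComponentsWithStats(y.astype(np.uint8)); y=(l==1+st[1:,4].argmax()); y=y.astype(float); y[rows:]=0
    def cost(v):
        m=render(q,TRAY,tray_tool(v)); m[rows:]=0; return np.abs(m-y).sum()/y.sum()
    x=np.array(v0,float); st=np.array([.01,.01,.15,.004,.03])
    for k in range(4):
        r=minimize(cost,x,method="Nelder-Mead",options=dict(initial_simplex=np.vstack([x]+[x+d for d in np.diag(st)]),maxiter=500,xatol=1e-5,fatol=1e-5)); x=r.x; st=-st*.6
    return x,r.fun,q
def overlay(q,T,B=TRAY,im=None,col=(255,0,255)):
    im=q["frame"][:,:,::-1].copy() if im is None else im
    for b in B: cv2.polylines(im,[cv2.convexHull(proj(q,b@T[:3,:3].T+T[:3,3]).round().astype(np.int32))],True,col,1)
    return im
E
python3 - <<'E'
from h import *
import pickle
s,p=pickle.load(open("w6.pkl","rb"))
for th in(0,.15):
    x,f,q=fit_tool(p,[-.008,.013,th,0,0]); print(x.round(4),f)
cv2.imwrite("pics/w6o.png",overlay(q,tray_tool(x)))
# rail fit from wrist
w=wcam(s,p); 
from cell import robot
E
```

```text
[-0.0084  0.0118  0.0115 -0.0006 -0.0011] 0.029772199076420265
[-0.0084  0.0118  0.0113 -0.0006 -0.0012] 0.029772199076420265
```

View pics/w6o.png

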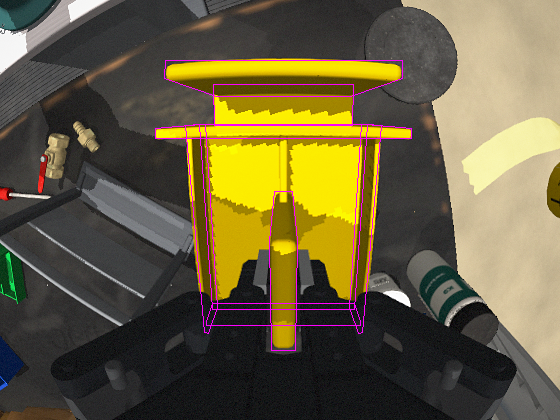

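```bash
python3 -m handwheel '[0.2,-1,0,-0.2,1, 0.4,-2,0,-0.4,1, 0.5,-2.4,0,-0.5,1, 0.5,-2.4,0,-0.5,1, 0.5,-2.4,0,-0.5,1, 0.5,-2.4,0,-0.5,1, 0.5,-2.4,0,-0.5,1, 0.5,-2.4,0,-0.5,1, 0.5,-2.4,0,-0.5,1, 0.5,-2.4,0,-0.5,1, 0.5,-2.4,0,-0.5,1, 0.5,-2.4,0,-0.4,1, 0.4,-2.4,0,-0.2,1, 0.2,-1.3,0,-0.2,1, 0,0,0,0,1, 0,0,0,0,1]' 30
python3 - <<'E'
from cell import robot
from h import *
import pickle
s=robot.get_state();p=robot.capture("wrist"); sc=robot.capture("scene")
x,f,q=fit_tool(p,[-.0084,.012,.01,0,0]); print(x.round(4),f)
m=robot.outline_of("rail",p); print([(a["uv"],a["conf"],a["mask"].sum()) for a in m])
pickle.dump((s,p,sc,m),open("w7.pkl","wb"))
w=wcam(s,p); im=overlay(q,tray_tool(x)); im=overlay(w,pose(.484,.056,np.radians(133.5)),RAIL,im,(255,255,0))
cv2.imwrite("pics/w7o.png",im)
im=sc["frame"][:,:,::-1];cv2.imwrite("pics/s7.png",cv2.resize(im[80:320,120:440],None,fx=2.4,fy=2.4,interpolation=cv2.INTER_CUBIC))
E
```

```text
clock: 9.98
tcp_pos: [0.5384, -0.0017, 0.2522]
ee_rot: [-0.649, 0.281, -0.28, 0.649]
ft_force: [-0.0, 0.0, -1.8]
width: 0.114
[-0.0088  0.0117  0.0096 -0.0003 -0.001 ] 0.029307704706640875
[([354.8, 101.3], 0.82, np.int64(2819))]
```

View pics/w7o.png

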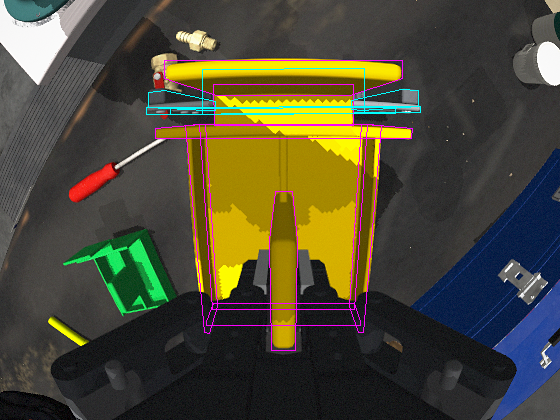

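View pics/s7.png

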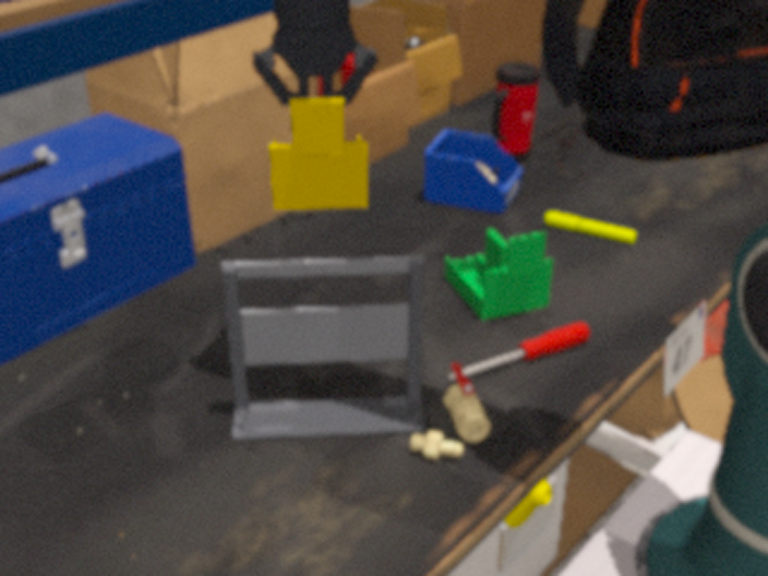

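Run:
```python
from h import *
import pickle
s,p,sc,m=pickle.load(open("w7.pkl","rb")); w=wcam(s,p)
im=p["frame"][:,:,::-1]; z=lambda im:cv2.resize(im[75:140,135:435],None,fx=2.66,fy=2.66,interpolation=cv2.INTER_CUBIC)
o=overlay(w,pose(.484,.056,np.radians(133.5)),RAIL[:2],None,(255,0,255))
cv2.imwrite("pics/z7.png",np.vstack([z(im),z(o)]))
M=R.from_quat(s["ee_rot"]).as_matrix(); print(np.degrees(np.arctan2(-M[1,0],-M[0,0])))
T=pose(.484,.056,np.radians(133.5)); print(np.linalg.inv(T)@np.r_[s["tcp_pos"],1])
```

```text
133.29633740835177
[-7.92581392e-02  2.45868488e-04  2.52158082e-01  1.00000000e+00]
```

View pics/z7.png

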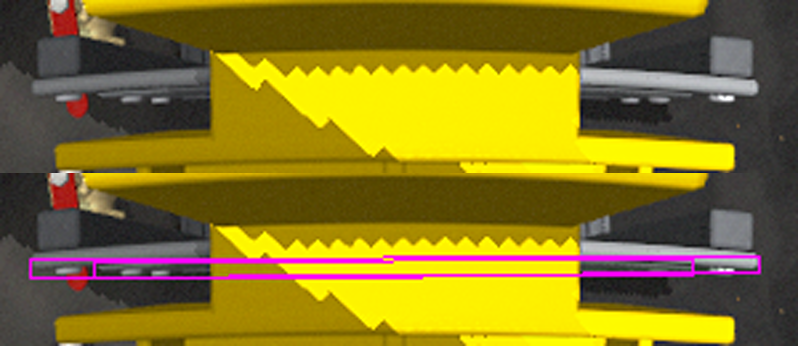

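```bash
python3 -m handwheel '[0,0,-1,0,1, 0,0,-1,0,1, 0,0,-1,0,1, 0,0,-1,0,1, 0,0,-1,0,1, 0,0,-1,0,1, -0.3,0.32,0,0,1, -0.3,0.32,0,0,1, -0.3,0.32,0,0,1, -0.19,0.2,0.28,0,1, -0.19,0.2,0.28,0,1, -0.19,0.2,0.28,0,1, -0.19,0.2,0.28,0,1, 0,0,0,0,1, 0,0,0,0,1]' 20
cat > look.py <<'E'
import sys
from cell import robot
from h import *
import pickle
n=sys.argv[1]; v0=[float(a) for a in sys.argv[2].split(",")]; rows=int(sys.argv[3]) if len(sys.argv)>3 else 235
s=robot.get_state();p=robot.capture("wrist")
x,f,q=fit_tool(p,v0,rows); print("tray in tool",x.round(4),"deg",np.degrees(x[2]).round(1),"res",round(f,3))
RT=pose(.4823,.0578,np.radians(132.95))
W=np.eye(4); W[:3,:3]=R.from_quat(s["ee_rot"]).as_matrix(); W[:3,3]=s["tcp_pos"]
G=np.linalg.inv(RT)@W@tray_tool(x)
for nm,a in(("neck",(60,0,65)),("lip",(73,0,120)),("lipfoot",(75,0,65)),("botback",(60,0,0))): print(nm,((G@np.r_[np.array(a)/1000,1])[:3]*1000-[0,0,130]).round(1))
print("tcp rail",((np.linalg.inv(RT)@np.r_[s["tcp_pos"],1])[:3]*1000).round(1),"F",s["ft_force"].round(1),s["clock"])
im=overlay(q,tray_tool(x)); w=wcam(s,p); im=overlay(w,RT,RAIL[:2],im,(255,255,0)); cv2.imwrite(f"pics/{n}w.png",im)
sc=robot.capture("scene"); im=overlay(sc,RT@G); cv2.imwrite(f"pics/{n}s.png",cv2.resize(im[80:320,120:440],None,fx=2.4,fy=2.4,interpolation=cv2.INTER_CUBIC))
E
python3 look.py a8 -.0088,.0117,.15,0,0
```

```text
clock: 11.38
tcp_pos: [0.5227, 0.0161, 0.2049]
ee_rot: [-0.649, 0.279, -0.28, 0.649]
ft_force: [2.4, -2.4, 0.5]
width: 0.11
tray in tool [ 0.0009  0.0139  0.1845 -0.0002 -0.0011] deg 10.6 res 0.024
neck [  9.5  -1.  114.2]
lip [ 32.5  -0.8 165.9]
lipfoot [ 24.3  -0.9 111.5]
botback [-2.5 -1.1 50.3]
tcp rail [-58.   -1.2 204.9] F [ 2.4 -2.4  0.5] 11.3833
```

View pics/a8w.png

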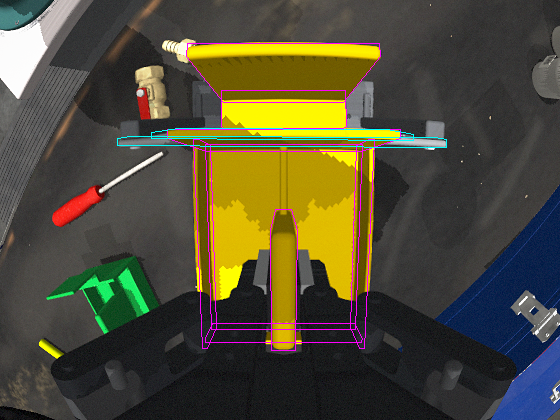

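View pics/a8s.png

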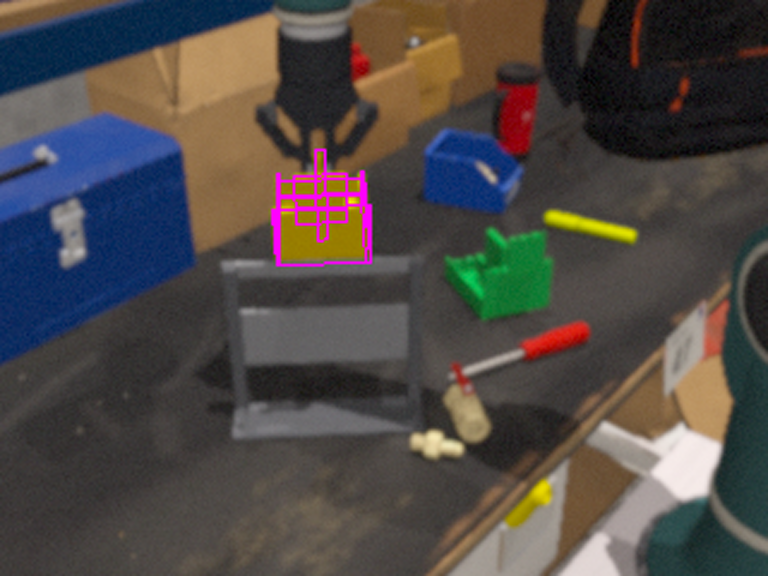

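```bash
python3 -m handwheel '[-0.22,0.23,0.22,0,1, -0.22,0.23,0.22,0,1, -0.22,0.23,0.22,0,1, -0.22,0.23,0.22,0,1, -0.24,0.26,0.17,0,1, -0.24,0.26,0.17,0,1, -0.24,0.26,0.17,0,1, -0.24,0.26,0.17,0,1, -0.26,0.27,0.1,0,1, -0.26,0.27,0.1,0,1, -0.26,0.27,0.1,0,1, -0.26,0.27,0.1,0,1, -0.2,0.21,0.05,0,1, 0,0,0,0,1, 0,0,0,0,1]' 20
python3 look.py a9 .03,.025,.68,0,0
```

```text
clock: 12.73
tcp_pos: [0.4911, 0.0491, 0.2243]
ee_rot: [-0.649, 0.28, -0.279, 0.649]
ft_force: [2.3, -1.7, 0.1]
width: 0.114
tray in tool [ 2.870e-02  2.650e-02  7.211e-01 -3.000e-04 -9.000e-04] deg 41.3 res 0.012
neck [ 36.6  -0.5 102.6]
lip [ 82.6  -0.2 135.4]
lipfoot [47.9 -0.4 92.7]
botback [-6.3 -0.8 53.8]
tcp rail [-12.4  -0.5 224.3] F [ 2.3 -1.7  0.1] 12.7333
```

View pics/a9w.png

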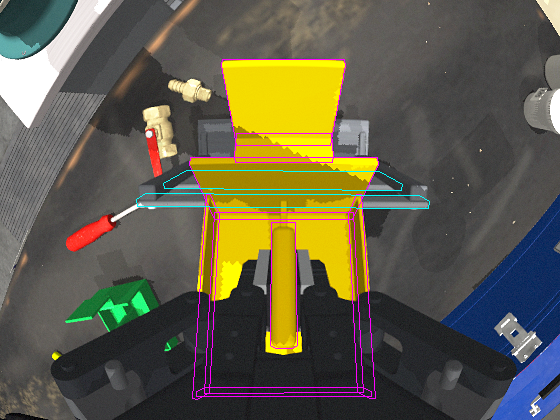

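View pics/a9s.png

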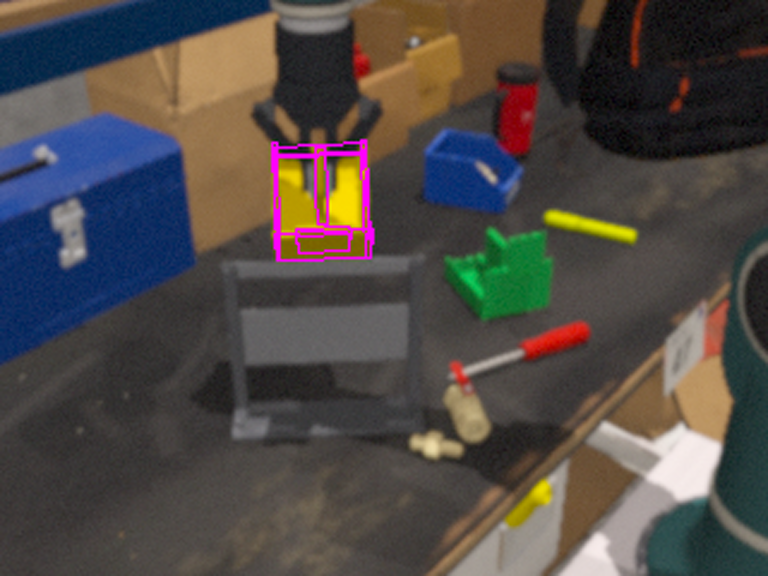

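```bash
python3 -m handwheel '[0,0,0,0,1, 0.2,-0.21,0,0,1, 0.6,-0.64,0,0,1, 0.7,-0.75,0,0,1, 0.8,-0.85,0,0,1, 0.8,-0.85,0,0,1, 0.8,-0.85,0,0,1, 0.8,-0.85,0,0,1, 0.8,-0.85,0,0,1, 0.7,-0.75,0,0,1, 0.4,-0.45,-0.8,0,1, 0,0,-1.7,0,1, 0,0,-2,0,1, 0,0,-2,0,1, 0,0,-2,0,1, 0,0,-2,0,1, 0,0,-1.6,0,1, 0,0,-1,0,1, 0,0,0,0,1, 0,0,0,0,1]' 60
python3 look.py a10 .0287,.0265,.721,0,0
```

```text
clock: 14.5
tcp_pos: [0.5575, -0.0217, 0.0929]
ee_rot: [-0.649, 0.28, -0.279, 0.649]
ft_force: [0.8, 0.8, -1.5]
width: 0.112
tray in tool [ 2.820e-02  2.630e-02  7.125e-01 -3.000e-04 -8.000e-04] deg 40.8 res 0.01
neck [-60.   -0.8 -28.5]
lip [-14.2  -0.5   4.6]
lipfoot [-48.6  -0.7 -38.3]
botback [-102.4   -1.1  -77.7]
tcp rail [-109.4   -0.8   92.9] F [ 0.8  0.8 -1.5] 14.5
```

View pics/a10w.png

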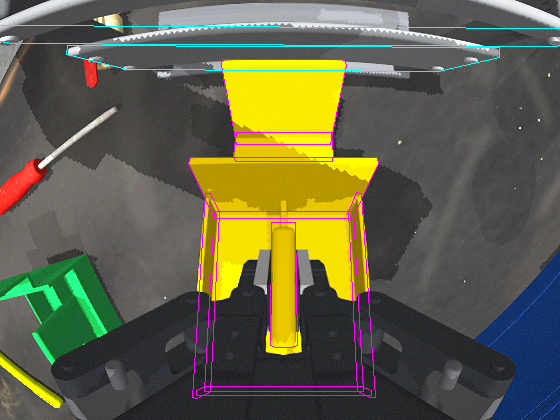

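View pics/a10s.png

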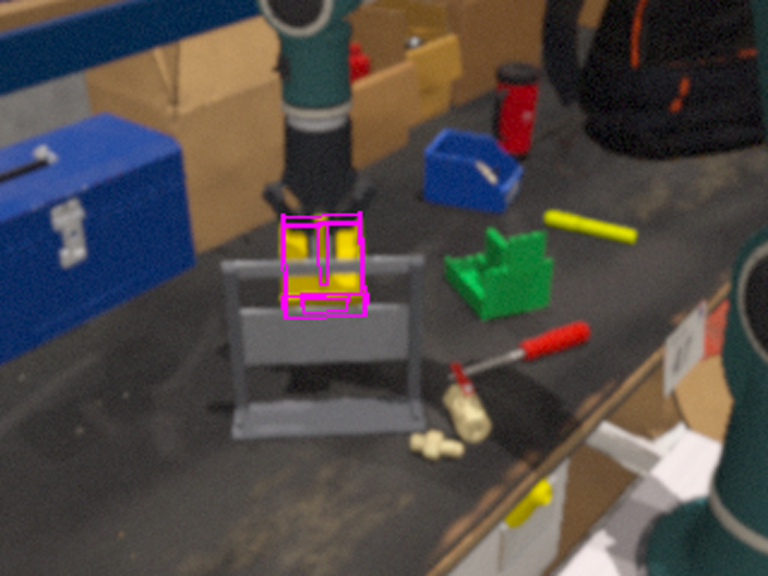

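```bash
python3 -m handwheel '[-0.32,0.34,0.5,0,1, -0.32,0.34,0.5,0,1, -0.32,0.34,0.5,0,1, -0.32,0.34,0.5,0,1, -0.32,0.34,0.5,0,1, -0.32,0.34,0.5,0,1, -0.32,0.34,0.5,0,1, -0.32,0.34,0.5,0,1, -0.32,0.34,0.5,0,1, -0.32,0.34,0.5,0,1, 0,0,0,0,1, 0,0,0,0,1, 0,0,0,0,1]' 60
python3 look.py a11 .0282,.0263,.713,0,0
```

```text
clock: 15.68
tcp_pos: [0.5255, 0.0118, 0.1431]
ee_rot: [0.649, -0.28, 0.28, -0.649]
ft_force: [0.7, 0.2, -1.8]
width: 0.112
tray in tool [ 0.0134  0.0412 -0.031   0.0004 -0.0344] deg -1.8 res 0.097
neck [-17.2  -1.2  38.3]
lip [-5.9 -1.5 93.7]
lipfoot [-2.2 -1.6 38.8]
botback [-15.2  -1.3 -26.7]
tcp rail [-63.1  -0.3 143.1] F [ 0.7  0.2 -1.8] 15.6833
```

View pics/a11w.png

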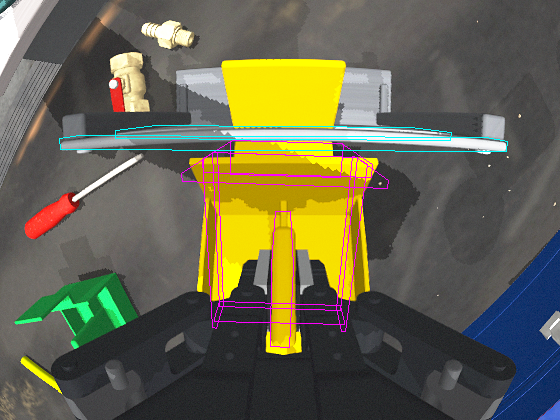

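View pics/a11s.png

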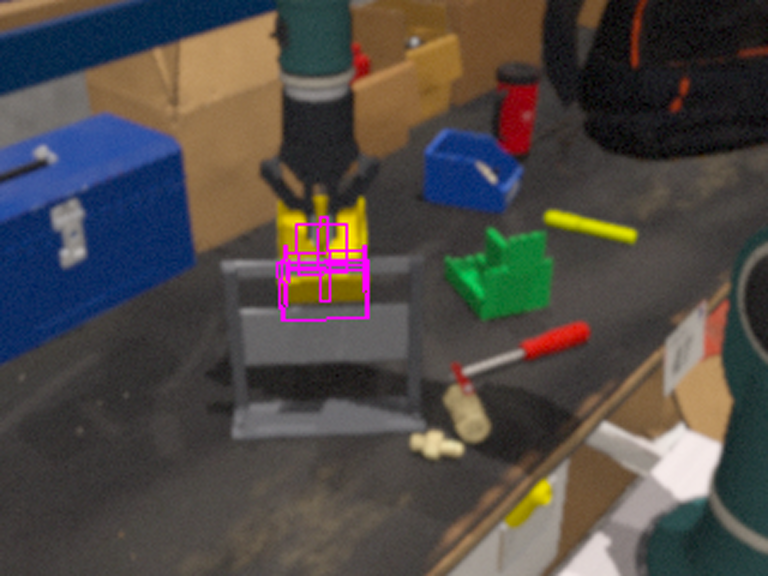

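```bash
python3 - <<'E'
t=open("h.py").read()
t=t.replace('def fit_tool(p,v0,rows=235):','def fit_tool(p,v0,rows=235,ign=None):').replace("y=(l==1+st[1:,4].argmax()); y=y.astype(float); y[rows:]=0\n    def","y=y.astype(float)\n    ok=np.zeros_like(y); ok[:rows,130:440]=1\n    if ign is not None: ok*=(cv2.dilate((ign>0).astype(np.uint8),np.ones((9,9)))==0)\n    y*=ok\n    def").replace("m=render(q,TRAY,tray_tool(v)); m[rows:]=0;","m=render(q,TRAY,tray_tool(v))*ok;")
open("h.py","w").write(t)
l=open("look.py").read()
l=l.replace("x,f,q=fit_tool(p,v0,rows)","RT=pose(.4823,.0578,np.radians(132.95))\nx,f,q=fit_tool(p,v0,rows,render(wcam(s,p),RAIL[1:2],RT))")
open("look.py","w").write(l)
E
python3 -m handwheel '[-0.18,0.19,-0.23,0,1, -0.18,0.19,-0.23,0,1, -0.18,0.19,-0.23,0,1, -0.18,0.19,-0.23,0,1, 0,0,0,0,1, 0,0,0,0,1]' 60
python3 look.py a12 .0282,.0263,.713,0,0
```

```text
clock: 16.28
tcp_pos: [0.5181, 0.0199, 0.1338]
ee_rot: [0.65, -0.28, 0.28, -0.649]
ft_force: [0.6, -0.5, -0.7]
width: 0.108
tray in tool [ 2.830e-02  2.640e-02  7.222e-01 -2.000e-04 -1.400e-03] deg 41.4 res 0.014
neck [-2.8 -0.2 11.8]
lip [43.3  0.1 44.5]
lipfoot [ 8.4 -0.1  1.9]
botback [-45.8  -0.5 -37. ]
tcp rail [-52.1  -0.4 133.8] F [ 0.6 -0.5 -0.7] 16.2833
```

View pics/a12w.png

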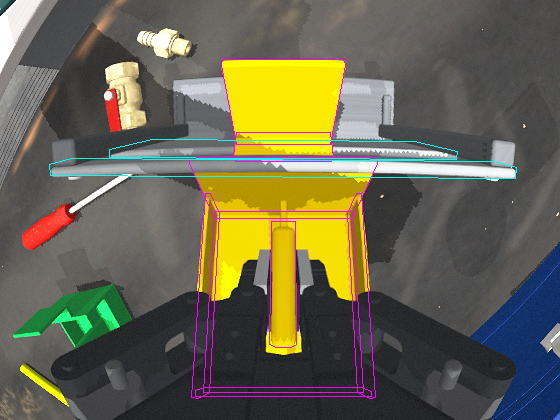

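View pics/a12s.png

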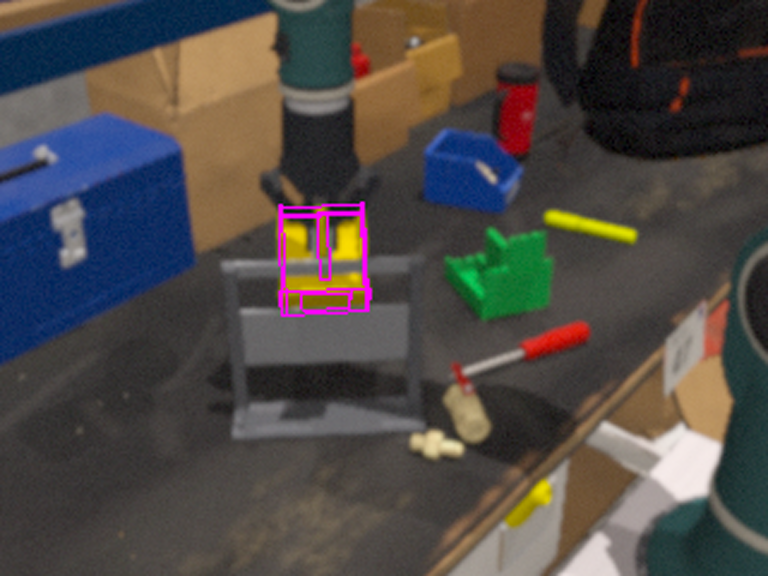

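```bash
python3 -m handwheel '[0,0,-0.28,0,1, 0,0,-0.28,0,1, 0.14,-0.15,-0.32,0,1, 0.14,-0.15,-0.32,0,1, 0.14,-0.15,-0.32,0,1, 0.14,-0.15,-0.32,0,1, 0.09,-0.1,-0.31,0,1, 0.09,-0.1,-0.31,0,1, 0.09,-0.1,-0.31,0,1, 0.09,-0.1,-0.31,0,1, 0,0,0,0,1, 0,0,0,0,1]' 20
python3 look.py a13 .01,.016,.35,0,0
```

```text
clock: 17.38
tcp_pos: [0.5284, 0.0094, 0.1037]
ee_rot: [-0.649, 0.28, -0.28, 0.649]
ft_force: [0.6, -1.0, 4.4]
width: 0.103
tray in tool [ 0.0116  0.017   0.3528 -0.0007  0.0054] deg 20.2 res 0.074
neck [-4.8 -0.7  1.9]
lip [26.4 -0.2 49. ]
lipfoot [ 9.3 -0.5 -3.3]
botback [-27.3  -1.  -59. ]
tcp rail [-66.8  -0.7 103.7] F [ 0.6 -1.   4.4] 17.3833
```

View pics/a13w.png

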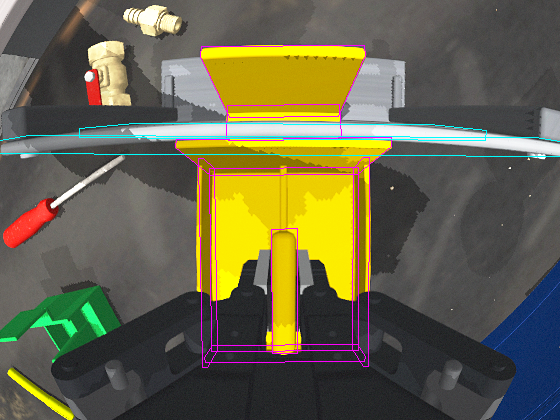

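View pics/a13s.png

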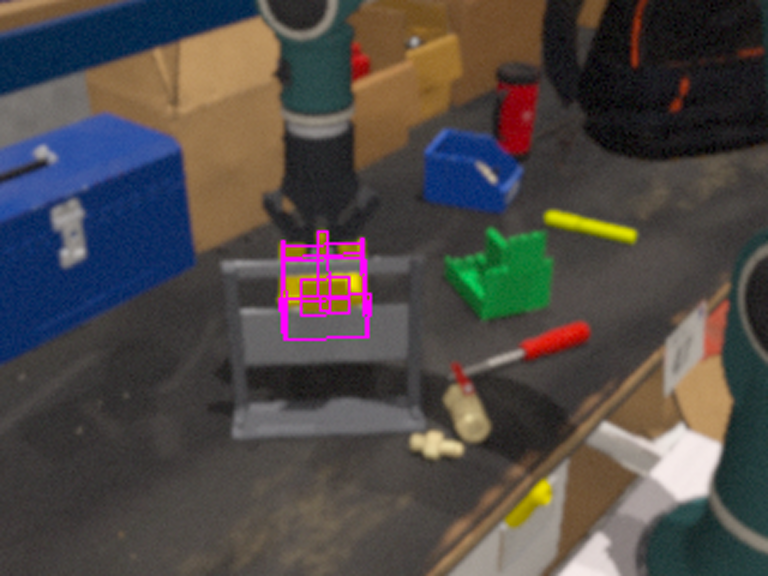

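```bash
python3 -m handwheel '[0.03,-0.04,-0.32,0,1, 0.03,-0.04,-0.32,0,1, 0.03,-0.04,-0.32,0,1, 0.03,-0.04,-0.32,0,1, -0.03,0.03,-0.33,0,1, -0.03,0.03,-0.33,0,1, -0.03,0.03,-0.33,0,1, -0.03,0.03,-0.33,0,1, 0,0,-0.2,0,1, 0,0,0,0,1, 0,0,0,0,1]' 20
python3 look.py a14 -.008,.012,.02,0,0
```

```text
clock: 18.4
tcp_pos: [0.5303, 0.0077, 0.0763]
ee_rot: [-0.649, 0.278, -0.282, 0.649]
ft_force: [3.6, -4.0, 5.5]
width: 0.106
tray in tool [ 4.1600e-02  5.0100e-02 -1.5649e+00  2.0000e-04 -8.7000e-03] deg -89.7 res 0.289
neck [-84.1  -0.8 -35.1]
lip [-139.    -0.6  -21.5]
lipfoot [-84.   -0.7 -20.1]
botback [-19.1  -0.9 -35.8]
tcp rail [-69.4  -1.   76.3] F [ 3.6 -4.   5.5] 18.4
```

View pics/a14w.png

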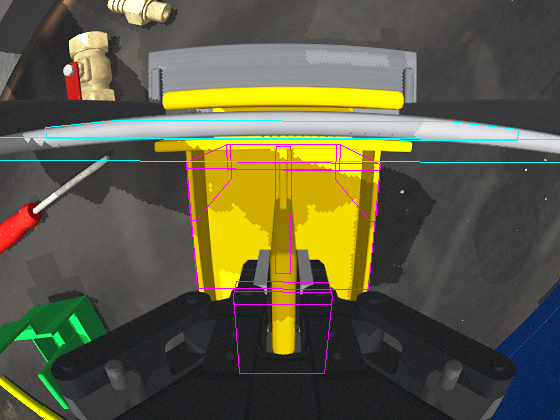

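View pics/a14s.png

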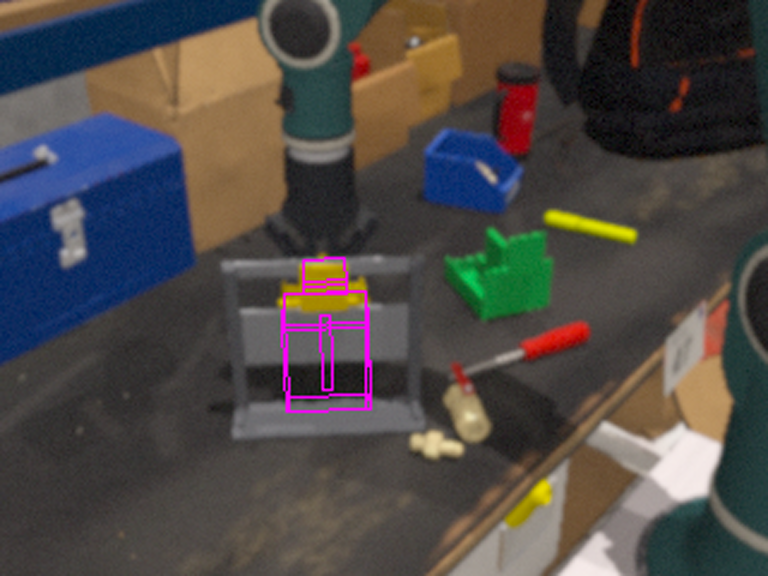

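Run:
```python
from h import *
from cell import robot
s=robot.get_state(); p=robot.capture("wrist"); RT=pose(.4823,.0578,np.radians(132.95))
q=dict(p); q["T"]=p["T_tool_cam"]; q["fish"]=1
y=ymask(q).astype(float); ok=np.zeros_like(y); ok[:235,130:440]=1; ok[106:158]*=0; ok[125:,:][:, :]*=1
ok[140:235,150:420]=1; y*=ok
best=None
def cost(v): return np.abs(render(q,TRAY,tray_tool(v))*ok-y).sum()/y.sum()+10*max(0,abs(v[2])-.3)
for th in(-.15,-.07,0,.05):
    x=np.array([-.0086-th*0-.055*(-th),.012,th,0,0])
    for k in range(3):
        r=minimize(cost,x,method="Nelder-Mead",options=dict(initial_simplex=np.vstack([x]+[x+d for d in np.diag([.004,.004,.05,.002,.01])]),maxiter=500)); x=r.x
    print(x.round(4),np.degrees(x[2]),r.fun)
    if best is None or r.fun<best[1]: best=(x,r.fun)
x=best[0]; W=np.eye(4); W[:3,:3]=R.from_quat(s["ee_rot"]).as_matrix(); W[:3,3]=s["tcp_pos"]; G=np.linalg.inv(RT)@W@tray_tool(x)
for a in((60,0,65),(73,0,120),(60,0,0)): print(((G@np.r_[np.array(a)/1000,1])[:3]*1000-[0,0,130]).round(1))
cv2.imwrite("pics/a15w.png",overlay(q,tray_tool(x))); print(s["ft_force"],s["ft_torque"])
```

```text
[-0.0164  0.0125 -0.1515 -0.0003  0.0041] -8.680503132234893 0.04395401332147
[-1.340e-02  1.220e-02 -1.019e-01 -1.000e-04  3.000e-04] -5.837593836788958 0.04554411102307624
[-0.0052  0.0121 -0.0147 -0.0002  0.0027] -0.8430272960745911 0.03265119133395043
[-0.0054  0.0122 -0.0167 -0.     -0.0003] -0.9571448638702282 0.032058366260937055
[-4.5 -0.5 -0. ]
[ 7.8 -0.3 55.1]
[ -3.7  -0.7 -65. ]
[ 3.99158818 -4.81305882  5.64176835] [-0.53764587 -0.3571865  -0.0297724 ]
```

View pics/a15w.png

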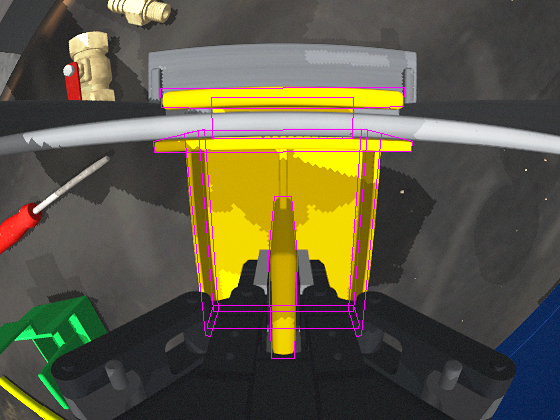

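```bash
python3 -m handwheel '[0,0,0,0,0.5, 0,0,0,0,0.3, 0,0,0,0,0.1, 0,0,0,0,0, 0,0,0,0,0, 0,0,0,0,0, 0,0,0,0,0]' 20
python3 - <<'E'
from h import *
from cell import robot
for n in("wrist","scene"):
    p=robot.capture(n); im=p["frame"][:,:,::-1]
    if n=="scene": im=cv2.resize(im[80:320,120:440],None,fx=2.4,fy=2.4,interpolation=cv2.INTER_CUBIC)
    cv2.imwrite(f"pics/b1{n}.png",im)
E
```

```text
clock: 19.13
tcp_pos: [0.5274, 0.0094, 0.0751]
ee_rot: [0.649, -0.28, 0.28, -0.649]
ft_force: [0.7, -0.5, 0.4]
width: 0.501
```

View pics/b1wrist.png

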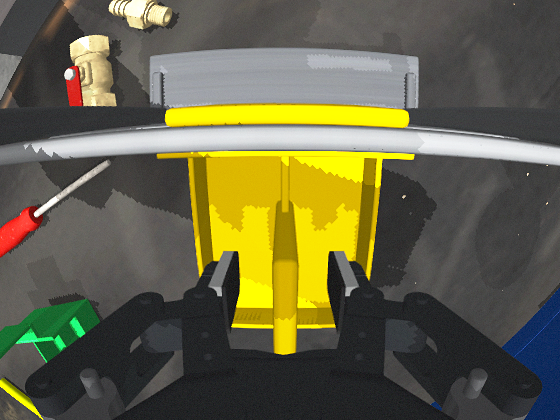

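View pics/b1scene.png

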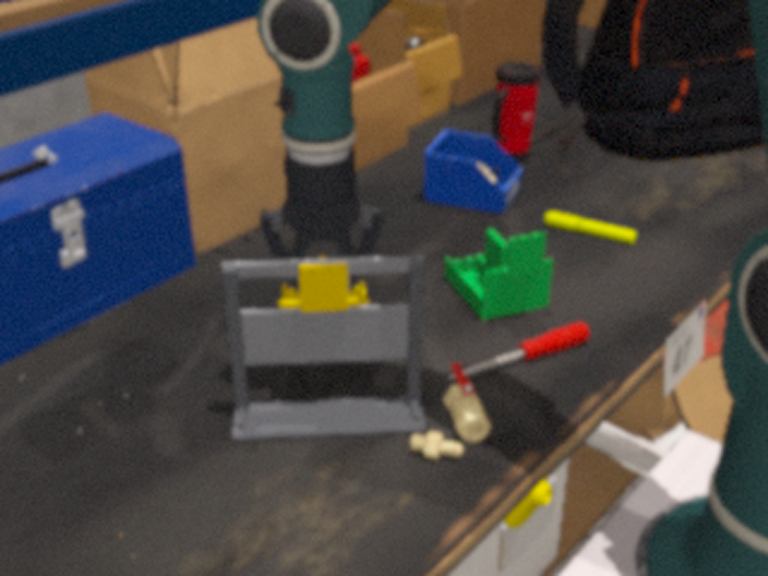

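```bash
python3 -m handwheel '[0,0,0.5,0,0, 0,0,1,0,0, 0,0,1.5,0,0, 0,0,2,0,0, 0,0,2.5,0,0, 0,0,2.5,0,0, 0,0,2.5,0,0, 0,0,2.5,0,0, 0,0,2.5,0,0, 0,0,1.5,0,0, 0,0,0.5,0,0, 0,0,0,0,0, 0,0,0,0,0]'
python3 - <<'E'
from h import *
from cell import robot
import pickle
s=robot.get_state()
P={n:robot.capture(n) for n in("wrist","scene","top")}
w=wcam(s,P["wrist"]); cv2.imwrite("pics/b2wrist.png",P["wrist"]["frame"][:,:,::-1])
im=P["scene"]["frame"][:,:,::-1]; cv2.imwrite("pics/b2scene.png",cv2.resize(im[80:320,120:440],None,fx=2.4,fy=2.4,interpolation=cv2.INTER_CUBIC))
RT=pose(.4823,.0578,np.radians(132.95))
ign=cv2.dilate((render(w,RAIL[:2],RT)>0).astype(np.uint8),np.ones((7,7)))>0
ok=np.ones((420,560)); ok[ign]=0; ok[240:]=0; ok[:,:130]=0; ok[:,440:]=0
y=ymask(w)*ok
def mk(v): return RT@pose(v[0],v[1],v[2],v[3])@np.r_[np.c_[R.from_euler('y',v[4]).as_matrix(),[0,0,0]],[[0,0,0,1]]]
cost=lambda v:np.abs(render(w,TRAY,mk(v))*ok-y).sum()/y.sum()
x=np.array([-.06,0,0,.065,0])
for k in range(3):
    r=minimize(cost,x,method="Nelder-Mead",options=dict(initial_simplex=np.vstack([x]+[x+d for d in np.diag([.006,.004,.03,.006,.06])]),maxiter=500)); x=r.x
print(x.round(4),r.fun)
for a in((60,0,65),(73,0,120)): print(((np.linalg.inv(RT)@mk(x)@np.r_[np.array(a)/1000,1])[:3]*1000-[0,0,130]).round(1))
cv2.imwrite("pics/b2o.png",overlay(w,RT,RAIL[:2],overlay(w,mk(x)),(255,255,0)))
g=robot.outline_of("tray_green",P["top"]); g2=robot.outline_of("tray_green",P["scene"]); print([(a["uv"],a["conf"]) for a in g+g2], s["ft_force"])
E
```

```text
clock: 20.32
tcp_pos: [0.5271, 0.0092, 0.2699]
ee_rot: [0.65, -0.28, 0.28, -0.649]
ft_force: [0.1, -0.4, 0.3]
width: 0.501
[-0.0604 -0.0009  0.0036  0.0643 -0.0565] 0.012010436655300468
[-4.2 -0.7  2.5]
[ 5.7 -0.6 58.2]
[([400.1, 224.9], 0.82), ([329.2, 193.7], 0.92)] [ 0.14285201 -0.42436081  0.30341553]
```

View pics/b2o.png

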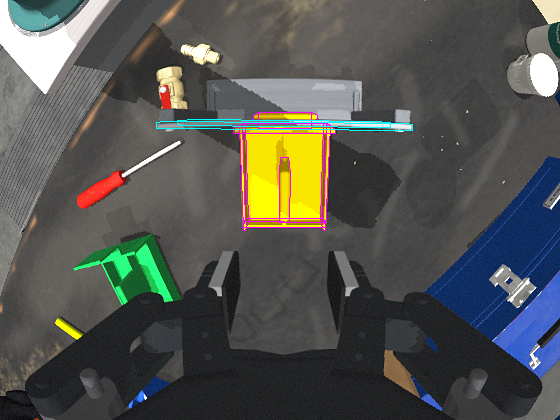

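View pics/b2scene.png

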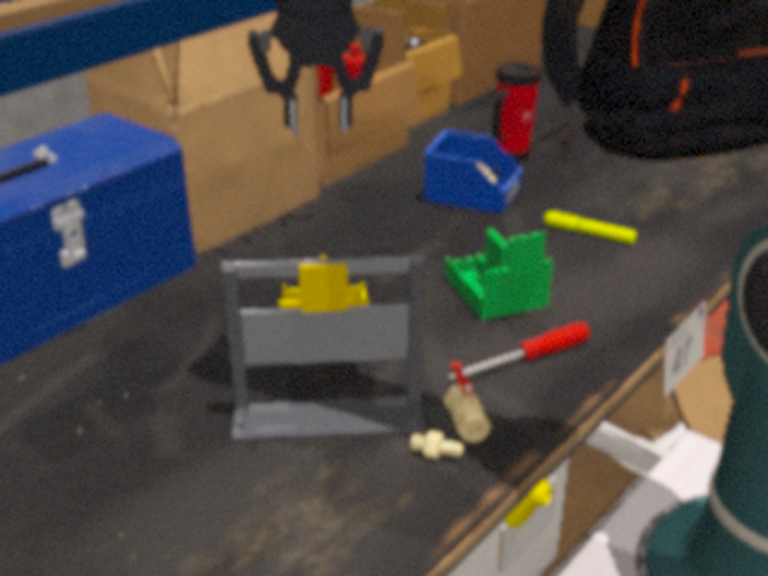

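Run:
```python
from cell import robot
print(robot.get_state()["clock"]); print(robot.close_job())
```

```text
20.5667
the job is handed in; nothing more can be done
None
```

The yellow tray is hanging on the front of the rail, let go and clear of the gripper. I handed the job in at 20.6 s.

**What I did:** I gripped the tab and carried the tray over the rail. I tilted its front up about 41° by pushing the bottom of its back plate against the upper slat's top edge, so it turned in the grip. I then slid the lip up through the gap, hooked it over, and lowered the front with the neck on the lower slat until it was level. Then I opened the gripper and lifted it away.

**Last checks** (camera fits, good to a few mm):

| Check | Measured | Limit |
|---|---|---|
| Lip tip during insertion (front up 41°) | 43 mm behind the slat's front face, 44.5 mm above the seat | over 6 mm; 41 to 90 mm |
| Neck in front of the slat's face | 4.2 mm | 15 mm |
| Neck above the slat's top edge | 2.5 mm | 10 mm |
| Sideways offset from the middle | 0.7 mm | 70 mm |
| Tilt at rest (front slightly low) | about 3° | 10° |
| Lip tip behind the slat's front face, at rest | 5.7 mm | over 3 mm |

- **Rail position:** I think the rail estimate is 2–3 mm off. The push force suggested the back plate was already touching the slat when the fit still showed a gap. The pictures show the lip behind the upper slat.
- **Green tray:** the network put it within 3 pixels of its starting position in both pictures.

**What went wrong on the way:**
- The first grasp closed on nothing. The fingertips appeared to sit about 35 mm above the stated tool point, so I went lower and gripped again.
- Two tray fits failed where the upper slat cut across the picture. I fixed the masking and reran one; for the other I went by the picture and the commanded move.

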